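# Clamp a tube offcut on the T-slot rail with a quarter-turn stud

### The job

Clamp the square tube on the slotted rail: lift the swing-clamp stud out of its wooden block, drop its T-head into the rail's slot between the near end and the tube, with the yellow arm pointing out to one side, and let go of it. With its arm still out to the side, slide the stud along the slot so that it pushes the tube flat against the blue end stop; never touch the tube with the gripper. Then swing the arm a quarter turn so that it lies over the tube in line with the slot, the head locked crosswise below, with the stud still up against the tube; leave everything else where it is.

Things in the scene. Friction and masses are not known exactly. Their poses are not given: they have to be found in the camera images.
- clamp_rail: Fixed bare steel T-slot rail, 260 (x) x 76 (y) x 34 mm high, plus 8 mm high flanges 24 mm long at both ends; origin at the centre of its underside. x runs along the slot towards the blue stop. Slot on the centre line, full length, open on top and at the -x end: mouth 23 mm wide through 10 mm thick lips (z = 24 to 34 mm), below it an undercut 50 mm wide (z = 10 to 24 mm).
- rail_stop (a point): Middle of the foot of the end stop's face that looks to the rail's -x (rail x = 110 mm, y = 0, z = 34 mm); axes as the rail's. The stop is a blue block 76 mm wide on the rail, 20 mm thick, 26 mm high, with two screw heads 4 mm higher.
- stud_grip (a point): Centre of the black square grip (24 x 24 mm, 36 mm high) on top of the loose swing-clamp stud (0.35 kg, 108 mm high). z: stud's axis, up; x: along the yellow arm. The grip's sides lie along x and y. Below it (from 18 mm below this point) comes the arm, then the boss, neck and T-head. With the stud seated on the rail this point is 103 mm above the rail's underside.
- stud_arm (a point): Point in the middle of the stud's yellow arm, 66 mm along +x from the axis, 24.5 mm below the grip's centre; axes as stud_grip. Arm: 18 mm wide, 13 mm thick, reaches 80 mm along +x (20 mm along -x) from the axis, with a 3 mm rubber pad under its end. Seated, its underside is 38 mm above the rail's top, 8 mm above the tube.
- clamp_stud: The stud; origin on its axis at the underside of the T-head, 90 mm below the grip's centre. Upwards: head 9 mm high, 40 mm along y, 15 mm along x (square to the arm); neck 14 mm dia.; round boss 44 mm dia., z = 21 to 59 mm. Seated, the boss rests on the rail's top and the head turns freely under the lips; no catch at the quarter turn, it stays where left.
- stud_block: Fixed wooden block, 70 x 90 x 26 mm (x, y, z), origin at the centre of its underside. The stud stands in its 25 x 51 mm pocket, the boss resting on the block's top.
- tube_center (a point): Centre of the loose rusty square-tube offcut lying across the rail's top: 30 mm (x) x 60 mm (y, its length) x 30 mm high, 0.14 kg. Starts 25 to 50 mm short of the stop, about square. Against the stop its centre is at rail x = 95 mm, and the axis of a stud touching it at rail x = 58 mm.
- tube: The same tube offcut; origin at the centre of its underside, axes as tube_center. Pushing stud and tube along the rail takes about 3 to 8 N.
- magnet: Red arrow-shaped welding magnet, 74 x 103 x 16 mm, loose, lying flat behind the work; to be left alone. Origin at the centre of its underside.
- angle: Angle-iron offcut, 45 x 70 x 50 mm, loose, behind the work; to be left alone. Origin at the centre of its underside.
- copper: Bent copper strip, 36 x 66 x 9 mm, loose, beside the rail; to be left alone. Origin at the centre of its underside.
- bar: Flat steel bar coupon, 30 x 90 x 6 mm, loose, behind the work; to be left alone. Origin at the centre of its underside.

How it is judged:
By the outcome, as a careful person would: the job done as asked, in the order asked, and still so for the second after the job is handed in, with the robot touching nothing.
It also fails if it takes over 64 s, if anything falls off the work surface, if the arm or the gripper's body presses on something with over 40 N, if the wrist force passes 120 N, or if a joint passes its speed limit or range.

### The arm

A 7-joint arm with a two-finger parallel gripper is mounted at the origin on a cart in front of the work surface, level with it; the furniture and walls round the work are solid. World frame = base frame: x ahead of the robot, y to its left, z up, the work surface at z = 0. Lengths are in m, angles in rad, forces in N, time in s.
With the tool pointing down it reaches from about 0.4 to 0.9 m from the base axis. Payload 5.5 kg.
Tool frame: the origin (TCP) lies at the very end of the fingers, on their centre line; the grasp point (between the pads) lies 19 mm behind it; x points along the fingers, z is the direction in which the jaws open and shut, and the axes are right-handed (so a half turn about x gives the same grasp; the last joint's range is limited). The gripper opens to 92 mm and grips with 3 to 60 N. Pads are 19 mm wide; open, the fingers measure 130 mm over their backs; the gripper's body (75 mm by 190 mm) begins 47 mm behind the grasp point.
Start: joints at [-0.998, 0.501, -0.427, 1.55, 0.221, 1.138, -0.21], TCP at [0.198, 0.619, 0.227] pointing down, gripper open.
Joint ranges: [-2.88, 2.88], [-0.31, 2.03], [-1.54, 1.56], [0.2, 2.42], [-1.41, 4.55], [0.19, 2.02], [-2.57, 2.57]. Speed limits (rad/s): [2.57, 2.57, 3.14, 3.14, 3.14, 3.14, 3.14].

### API

Orientations are given as a 3x3 rotation matrix whose columns are the frame's x, y, z axes.
In Python, from bench import bot gives the robot as it stands.
- The arm moves only by the tool drive_tool, never from a script. Its argument "steps" is a list of rows, each a list of 5 numbers: the finger opening in m, from 0 to 0.0918, then the shift along the tool's x, y, z in m, then the turn about the tool's x in rad. In form: [[fingers, tx, ty, tz, yaw], ...]. A call has 1 to 8 rows; each row shifts and turns the pose as measured when the row begins, along the tool's axes as they then stand; what a row does not reach is not made up. A row lasts 1/10 s, in which the tool goes at most 50 mm and 8.59 degrees, less where a joint would pass 70% of its speed; a pose out of reach is approached as far as the arm can. A call with a gripper value outside its range is refused whole. The fingers move at their own pace and stop on an object; the grip force is fixed at half the most. Time passes only in rows, so rows that do not move let the fingers close. It gives the time, the measured TCP pose, the force and the opening at its end, in the units of the state.
- bot.observe(): the state, without advancing time (a new reading comes with each control period).
- bot.grab_frame(name): name is "scene" or "side" or "wrist"; returns the picture (384x512x3 uint8, blue, green, red); there is no depth.
- bot.get_calibration(name): a dict with "fx", "fy", "cx", "cy" (pixels), "rvec" (rotation vector, rad) and "tvec" (3), from world to camera coordinates, as OpenCV has them; the wrist camera has in their place "T_tool_cam" (4x4, takes a point from camera to tool coordinates, whose origin is the TCP and whose axes are the tool frame's). Camera axes: x right, y down, z forward; pixel columns grow to the right and rows downward; lengths in m; the calibration is good to about 2 mm. The wrist camera is an equidistant fisheye: a pixel r from the principal point sees the ray r / f radians off the axis. A picture is of the moment at which its call begins: read the wrist's pose just before it. get_calibration takes no time and is no camera call.
- bot.finish_job(): hands the job in, once; it reports no verdict.
The state is a dict: "time": time; "qpos": joint angles; "dq": joint speeds; "effort": joint torques, N m; "eef_pos": TCP position; "ee_rot": TCP orientation; "wrist_force": force on the tool from outside, world axes, zero at the start; "wrist_torque": the same for the moment, N m; "grip_width": finger opening in m.
Only numpy, scipy, OpenCV 4.12 (cv2) and the standard library are available. Lean on these libraries where they do the work, as an engineer would, in place of code of your own. Each camera call takes 0.05 s, during which the arm holds its last target. There are 200 camera calls.

## Working session

There is one attempt and no reset: what is moved stays moved. The work goes in short steps, Python scripts to look and compute and a tool call to move; the robot and the scene stay as the last step left them, time stands still between calls to the robot, and variables do not carry over. Pictures are saved under pics/ and viewed, about 8 in all and at most 12, crops included, and the job is handed in when it is done.

Besides the shell and the picture viewer there is one more tool, called by a JSON object that holds its "api" and its "payload". drive_tool: Moves the arm, as the interface text tells. Its arguments: {"type":"object","properties":{"steps":{"type":"array"}},"required":["steps"]}

```bash
mkdir -p pics
python3 - <<'E'
from bench import bot
import cv2,numpy as np
s=bot.observe();print(s)
for n in("scene","side","wrist"):
    print(n,bot.get_calibration(n))
    cv2.imwrite(f"pics/{n}0.png",bot.grab_frame(n))
a=[cv2.imread(f"pics/{n}0.png") for n in("scene","side")]
E
```

```text
{'time': 0.0, 'qpos': array([-0.99779949,  0.50187213, -0.42680315,  1.55143134,  0.22079643,
        1.13825778, -0.21029807]), 'dq': array([-0.00014436,  0.00067687, -0.00108458, -0.00079817,  0.00071128,
        0.00137762, -0.00020209]), 'effort': array([ 1.49640360e-03, -5.66617370e+01, -5.81630051e+00, -2.79102248e+01,
       -6.88651018e-02,  3.10041779e-02,  1.89441339e-04]), 'eef_pos': array([0.19798512, 0.61839934, 0.22567192]), 'ee_rot': array([[-6.69990651e-04, -9.52414412e-01,  3.04805411e-01],
       [-1.79135541e-03,  3.04806133e-01,  9.52412732e-01],
       [-9.99998171e-01,  9.20928047e-05, -1.91032997e-03]]), 'wrist_force': array([ 0.11350613, -0.26283626, -1.10141582]), 'wrist_torque': array([0.02293234, 0.02694458, 0.05820372]), 'grip_width': 0.09156288951483522}
scene {'fx': 350.2002537745912, 'fy': 350.2002537745912, 'cx': 252.8803945579157, 'cy': 195.34584280034156, 'rvec': array([ 1.267382  , -2.01321375,  1.11094631]), 'tvec': array([0.36507035, 0.36667949, 0.44094517])}
side {'fx': 458.95035165490407, 'fy': 458.95035165490407, 'cx': 253.07537461337552, 'cy': 185.1045463915788, 'rvec': array([ 2.24144131, -0.34324359,  0.16442974]), 'tvec': array([-0.59401628,  0.22928351,  0.74620651])}
wrist {'fx': 297.3186396354542, 'fy': 297.3186396354542, 'cx': 256.4339585094741, 'cy': 192.2074891105256, 'T_tool_cam': array([[ 5.54466072e-04, -2.85376507e-01,  9.58415328e-01,
        -1.58675382e-01],
       [-7.38063842e-04, -9.58415331e-01, -2.85376081e-01,
         7.77271847e-02],
       [ 9.99999574e-01, -5.49140345e-04, -7.42034866e-04,
         1.90075981e-04],
       [ 0.00000000e+00,  0.00000000e+00,  0.00000000e+00,
         1.00000000e+00]])}
```

View pics/scene0.png

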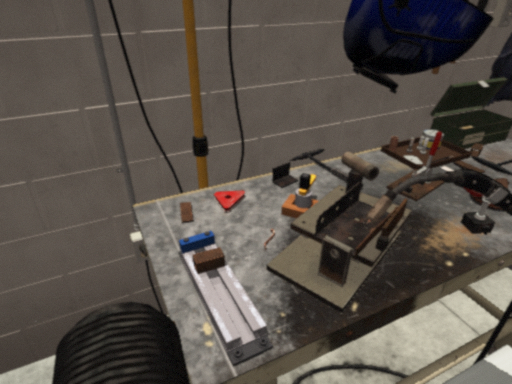

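View pics/side0.png

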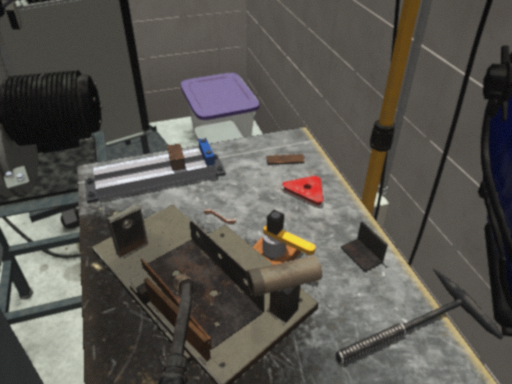

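The scene view shows the rail on the left (near end at about (245,350), stop at (197,242), tube at (209,260)) and the stud at (305,195). The side view has the rail at (150,170) and the stud grip at (276,222), with its arm pointing right. I'll enlarge both.

```bash
cat > h.py <<'E'
import cv2,numpy as np
from bench import bot
def ray(n,p,pose=None):
    c=bot.get_calibration(n)
    if n=="wrist":
        d=np.array([p[0]-c["cx"],p[1]-c["cy"]])/c["fx"];t=np.linalg.norm(d)
        v=np.r_[d/max(t,1e-9)*np.sin(t),np.cos(t)];T=c["T_tool_cam"]
        P,R=pose
        return R@T[:3,3]+P,R@(T[:3,:3]@v)
    R=cv2.Rodrigues(c["rvec"])[0]
    v=np.array([(p[0]-c["cx"])/c["fx"],(p[1]-c["cy"])/c["fy"],1])
    return -R.T@c["tvec"],R.T@v
def plane(n,p,z,pose=None):
    o,d=ray(n,p,pose);return o+d*(z-o[2])/d[2]
def tri(r1,r2):
    (o1,d1),(o2,d2)=r1,r2
    s=np.linalg.lstsq(np.c_[d1,-d2],o2-o1,rcond=None)[0]
    a,b=o1+s[0]*d1,o2+s[1]*d2
    return (a+b)/2,np.linalg.norm(a-b)
def proj(n,X):
    c=bot.get_calibration(n)
    K=np.array([[c["fx"],0,c["cx"]],[0,c["fy"],c["cy"]],[0,0,1]])
    return cv2.projectPoints(np.atleast_2d(X).astype(float),c["rvec"],c["tvec"],K,None)[0][:,0]
E
python3 - <<'E'
from h import *
a=cv2.imread("pics/scene0.png");b=cv2.imread("pics/side0.png")
# crop scene 170..330 x 165..365 ; side 80..330 x 130..280
c1=cv2.resize(a[165:365,165:325],None,fx=3,fy=3,interpolation=cv2.INTER_CUBIC)
cv2.imwrite("pics/c1.png",c1)
c2=cv2.resize(b[130:280,80:340],None,fx=3,fy=3,interpolation=cv2.INTER_CUBIC)
cv2.imwrite("pics/c2.png",c2)
print("cams",ray("scene",(0,0))[0],ray("side",(0,0))[0])
E
```

```text
cams [4.48093526e-04 4.07168808e-01 5.44404456e-01] [ 0.43657914 -0.58672692  0.65375883]
```

View pics/c1.png

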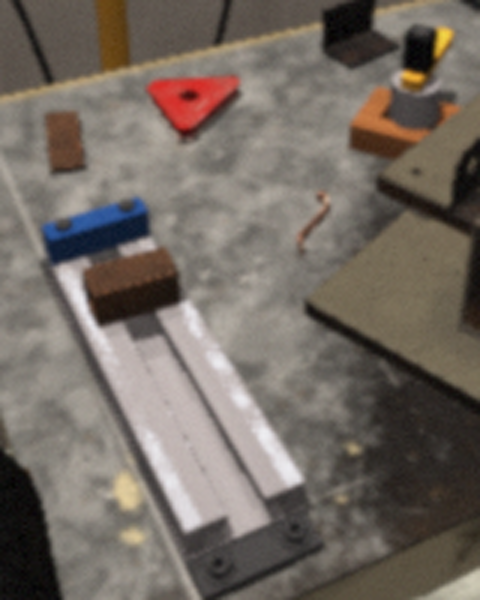

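View pics/c2.png

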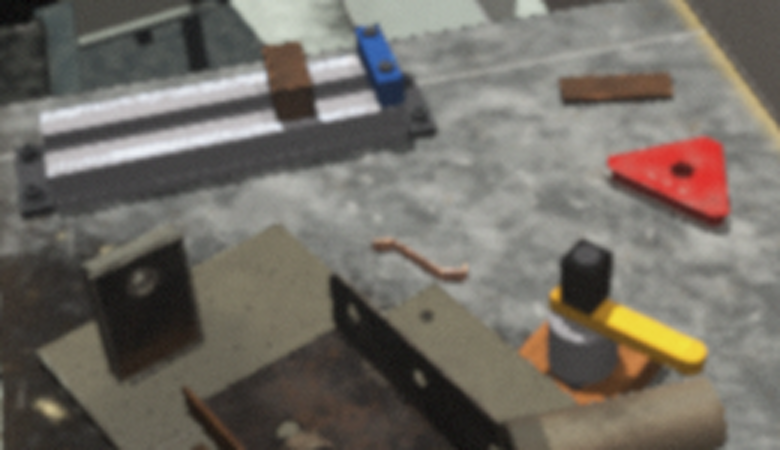

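The crops give usable corners: the rail's near-end top corners and mouth edges, the tube, the stop, and the grip top at (420,40) in c1 and (588,252) in c2. Now casting rays through them.

Run:
```python
from h import *
np.set_printoptions(precision=4,suppress=True)
A=lambda u,v:(165+u/3,165+v/3)
B=lambda u,v:(80+u/3,130+v/3)
for k,p,z in [("near left top",(185,530),.034),("near right top",(303,487),.034),("mouthL near",(228,517),.034),("mouthR near",(265,499),.034),("stopL foot",(57,262),.034),("stopR foot",(150,236),.034),("tube top nearL",(92,290),.064),("tube top nearR",(176,268),.064),("tube bot L",(100,322),.034),("tube bot R",(180,300),.034),("tube top farL",(85,265),.064),("tube top farR",(170,248),.064),("copper",(315,220),.005),("block L",(350,145),0),("mag",(190,105),.016)]:
    print("sc",k,plane("scene",A(*p),z))
for k,p,z in [("near far-y top",(40,115),.034),("near -y top",(47,178),.034),("stop foot -y",(378,104),.034),("tube top",(268,45),.064),("tube top -x-y",(276,92),.064),("tube top +x-y",(314,86),.064),("tube bot -x-y",(280,121),.034),("arm tip",(697,355),.026+.033+.032),("block corner",(522,350),.026)]:
    print("sd",k,plane("side",B(*p),z))
print("grip top",tri(ray("scene",A(421,33)),ray("side",B(587,252))))
print("arm end",tri(ray("scene",A(450,36)),ray("side",B(697,355))))
```

```text
sc near left top [0.3399 0.2893 0.034 ]
sc near right top [0.3365 0.2183 0.034 ]
sc mouthL near [0.3372 0.2648 0.034 ]
sc mouthR near [0.3387 0.2413 0.034 ]
sc stopL foot [0.582  0.2905 0.034 ]
sc stopR foot [0.5802 0.2198 0.034 ]
sc tube top nearL [0.5113 0.2844 0.064 ]
sc tube top nearR [0.5074 0.2266 0.064 ]
sc tube bot L [0.5111 0.2814 0.034 ]
sc tube bot R [0.5075 0.225  0.034 ]
sc tube top farL [0.5367 0.2811 0.064 ]
sc tube top farR [0.5282 0.2228 0.064 ]
sc copper [0.5746 0.0825 0.005 ]
sc block L [0.6594 0.0016 0.    ]
sc mag [0.7588 0.1149 0.016 ]
sd near far-y top [0.3427 0.2877 0.034 ]
sd near -y top [0.3441 0.2118 0.034 ]
sd stop foot -y [0.5836 0.2267 0.034 ]
sd tube top [0.5142 0.2836 0.064 ]
sd tube top -x-y [0.5099 0.223  0.064 ]
sd tube top +x-y [0.5373 0.2221 0.064 ]
sd tube bot -x-y [0.5103 0.2279 0.034 ]
sd arm tip [ 0.686  -0.1237  0.091 ]
sd block corner [ 0.6137 -0.0343  0.026 ]
grip top (array([ 0.6453, -0.0514,  0.1118]), np.float64(0.005679585711840581))
arm end (array([ 0.6891, -0.1135,  0.0734]), np.float64(0.009752697696821409))
```

{"api": "drive_tool", "payload": {"steps": [[0.0918,-0.04,0,0,0],[0.0918,-0.02,-0.034,-0.027,0],[0.0918,0,-0.037,-0.03,0],[0.0918,0,-0.037,-0.03,0],[0.0918,0,-0.037,-0.03,0],[0.0918,0,-0.037,-0.03,0],[0.0918,0,-0.037,-0.03,0],[0.0918,0,0,0,0]]}}

```text
time: 0.95
eef_pos: [0.3559, 0.3746, 0.2844]
ee_rot: [[-0.004, -0.954, 0.3], [-0.006, 0.3, 0.954], [-1.0, 0.002, -0.007]]
wrist_force: [0.2, 0.0, 1.2]
grip_width: 0.0916
```

Run:
```python
from h import *
np.set_printoptions(precision=4,suppress=True)
for k,a,b in [("ftube far end top",(347,155),(313,262)),("handle",(372,165),(262,268)),("plate corner",(165+308/3,165+305/3),(80+280/3,130+225/3))]:
    print(k,tri(ray("scene",a),ray("side",b)))
```

```text
ftube far end top (array([ 0.6548, -0.1877,  0.1369]), np.float64(0.0023366507986096654))
handle (array([ 0.5712, -0.1907,  0.1498]), np.float64(0.013356572045130001))
plate corner (array([0.4897, 0.1366, 0.0118]), np.float64(0.0071599024151568534))
```

{"api": "drive_tool", "payload": {"steps": [[0.0918,0,-0.037,-0.03,0],[0.0918,0,-0.02,-0.015,0],[0.0918,0,0,0,0]]}}

```text
time: 1.25
eef_pos: [0.3943, 0.3173, 0.2844]
ee_rot: [[-0.004, -0.953, 0.302], [-0.006, 0.302, 0.953], [-1.0, 0.003, -0.007]]
wrist_force: [-0.7, 0.3, 0.6]
grip_width: 0.0917
```

Run:
```python
from h import *
s=bot.observe();np.savez("pics/w1.npz",p=s["eef_pos"],R=s["ee_rot"]);print(s["eef_pos"])
cv2.imwrite("pics/w1.png",bot.grab_frame("wrist"))
```

```text
[0.39425554 0.31730078 0.28437554]
```

View pics/w1.png

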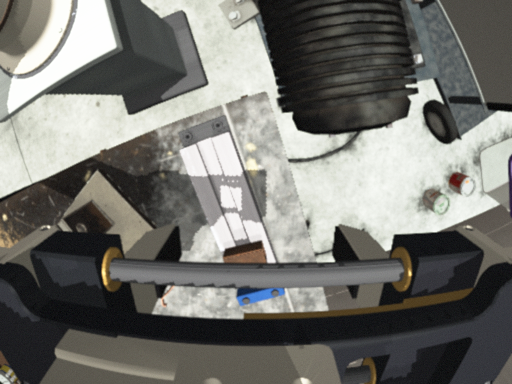

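{"api": "drive_tool", "payload": {"steps": [[0.0918,0,-0.037,-0.03,0.0],[0.0918,0,-0.037,-0.03,0.0],[0.0918,0,-0.037,-0.03,0.0],[0.0918,0,-0.037,-0.03,0.0],[0.0918,0,-0.037,-0.03,0.0],[0.0918,0,-0.037,-0.03,0.0],[0.0918,0,-0.037,-0.03,0.0],[0.0918,0,0,0,0]]}}

```text
time: 2.1
eef_pos: [0.5816, 0.0532, 0.2827]
ee_rot: [[-0.006, -0.962, 0.274], [0.003, 0.274, 0.962], [-1.0, 0.006, 0.001]]
wrist_force: [-1.0, -0.4, -0.1]
grip_width: 0.0919
```

The wrist view shows the rail from its near end at (205,130) to the stop at (262,295), with the slot along its middle. On to the stud.

{"api": "drive_tool", "payload": {"steps": [[0.0918,0,-0.034,-0.032,0],[0.0918,0,-0.034,-0.032,0],[0.0918,0,-0.02,-0.018,0.14],[0.0918,0.03,0,0,0.14],[0.0918,0.03,0,0,0.14],[0.0918,0,0,0,0.14],[0.0918,0,0,0,0.14],[0.0918,0,0,0,0]]}}

```text
time: 2.9
eef_pos: [0.6455, -0.027, 0.2155]
ee_rot: [[-0.01, -0.552, 0.834], [0.014, 0.833, 0.552], [-1.0, 0.017, -0.001]]
wrist_force: [0.2, 0.2, -0.8]
grip_width: 0.0915
```

Run:
```python
from h import *
s=bot.observe();np.savez("pics/w2.npz",p=s["eef_pos"],R=s["ee_rot"]);print(s["eef_pos"],s["qpos"])
cv2.imwrite("pics/w2.png",bot.grab_frame("wrist"))
```

```text
[ 0.64550127 -0.02703603  0.21550907] [-0.05419011  0.47597183  0.08579016  1.57645699 -0.05916849  1.10157957
  0.63460747]
```

View pics/w2.png

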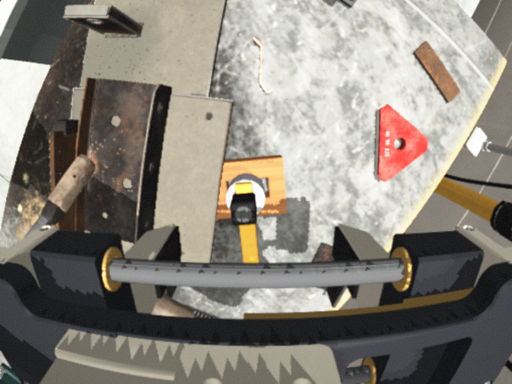

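The wrist view shows the stud: black grip around (244,210), yellow arm running down to (250,262), wooden block corners around (222,160) to (287,212). I'll measure the arm axis, grip and block with masks.

Run:
```python
from h import *
np.set_printoptions(precision=4,suppress=True)
im=cv2.imread("pics/w2.png");f=np.load("pics/w2.npz");pose=(f["p"],f["R"])
hsv=cv2.cvtColor(im,cv2.COLOR_BGR2HSV)
roi=np.zeros(im.shape[:2],np.uint8);roi[218:258,225:275]=1
ye=cv2.inRange(hsv,(20,120,80),(35,255,255))*roi
for r in range(222,258,5):
    c=np.where(ye[r])[0]
    if len(c):
        m=(c.min()+c.max())/2;a=plane("wrist",(c.min()-.5,r),.077,pose);b=plane("wrist",(c.max()+.5,r),.077,pose)
        print(r,c.min(),c.max(),(a+b)[:2]/2,"w",np.linalg.norm(a-b))
wd=cv2.inRange(hsv,(8,90,60),(19,255,255));w=np.zeros_like(wd);w[145:225,210:295]=wd[145:225,210:295]
c=max(cv2.findContours(w,0,2)[0],key=cv2.contourArea)
q=cv2.approxPolyDP(cv2.convexHull(c),4,True)[:,0]
for p in q:print("block",p,plane("wrist",p,.026,pose)[:2])
cv2.imwrite("pics/w2c.png",cv2.resize(im[145:270,205:305],None,fx=4,fy=4,interpolation=cv2.INTER_CUBIC))
```

```text
227 240 254 [ 0.6629 -0.0727] w 0.016263908049120365
232 240 255 [ 0.6665 -0.0773] w 0.017457802002590943
237 241 255 [ 0.6702 -0.082 ] w 0.01647315088855723
242 242 256 [ 0.6745 -0.0865] w 0.01658335749721058
247 242 256 [ 0.6778 -0.0917] w 0.0167018083396469
252 243 257 [ 0.6822 -0.0964] w 0.016822410769146992
257 244 257 [ 0.6861 -0.1014] w 0.01581949637935205
block [281 157] [0.658  0.0061]
block [285 213] [ 0.7023 -0.0491]
block [216 218] [ 0.6337 -0.1027]
block [225 160] [ 0.6043 -0.0337]
```

View pics/w2c.png

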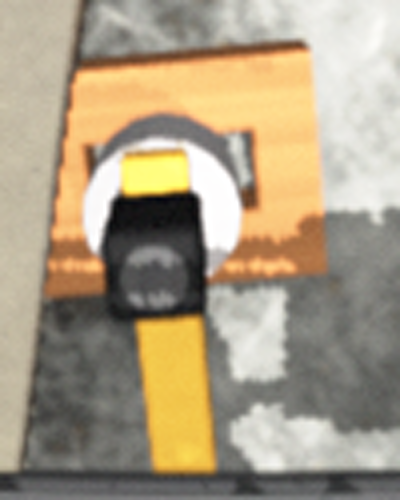

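The crop shows the grip top face centred at about (157,277) in the crop, which is image (244.2,214.2). The arm runs below it along roughly -51°.

Run:
```python
from h import *
np.set_printoptions(precision=4,suppress=True)
f=np.load("pics/w2.npz");P,R=f["p"],f["R"]
C=lambda u,v:(205+u/4,145+v/4)
g=plane("wrist",C(157,277),.113,(P,R));print("grip",g)
for u,v in [(107,240),(203,240),(107,312),(207,318)]:print(plane("wrist",C(u,v),.113,(P,R)))
print("arm tail/back edge",plane("wrist",C(155,153),.077,(P,R)))
a=np.array([.0232,-.0287]);n=a/np.linalg.norm(a);m=np.array([.6745,-.0865]);print("arm line at nearest to grip",m+n*((g[:2]-m)@n),"ang",np.degrees(np.arctan2(*n[::-1])))
print("grip by scene",plane("scene",(165+421/3,165+33/3),.113),"side",plane("side",(80+587/3,130+252/3),.113))
f=np.load("pics/w1.npz");pose=f["p"],f["R"]
print("jaw ang",np.degrees(np.arctan2(R[1,2],R[0,2])))
d=g-P;d[2]=0;print("tool shift",R.T@d)
```

```text
grip [ 0.6466 -0.0502  0.113 ]
[ 0.6319 -0.0489  0.113 ]
[ 0.6505 -0.0366  0.113 ]
[ 0.6415 -0.0642  0.113 ]
[ 0.6621 -0.0523  0.113 ]
arm tail/back edge [ 0.6335 -0.0336  0.077 ]
arm line at nearest to grip [ 0.6457 -0.0509] ang -51.04922964525923
grip by scene [ 0.6389 -0.0492  0.113 ] side [ 0.6475 -0.0498  0.113 ]
jaw ang 33.532913461498595
tool shift [-0.0003 -0.0199 -0.0119]
```

{"api": "drive_tool", "payload": {"steps": [[0.07,0,-0.02,-0.013,-0.095],[0.07,0.04,0,0,0],[0.07,0.03,0,0,0],[0.07,0,0,0,0]]}}

```text
time: 3.35
eef_pos: [0.6486, -0.0425, 0.1465]
ee_rot: [[-0.003, -0.654, 0.757], [0.017, 0.756, 0.654], [-1.0, 0.015, 0.009]]
wrist_force: [-1.5, -1.0, -1.1]
grip_width: 0.0709
```

Run:
```python
from h import *
np.set_printoptions(precision=4,suppress=True)
s=bot.observe();P,R=s["eef_pos"],s["ee_rot"];print(P,R,np.degrees(np.arctan2(R[1,2],R[0,2])))
d=np.array([.646,-.0507,.081])-P;print(R.T@d)
```

```text
[ 0.6486 -0.0425  0.1465] [[-0.003  -0.6539  0.7565]
 [ 0.0171  0.7564  0.6539]
 [-0.9998  0.0149  0.0089]] 40.83785879983491
[ 0.0654 -0.0054 -0.0079]
```

{"api": "drive_tool", "payload": {"steps": [[0.07,0.01,-0.0054,-0.008,0.03],[0.07,0.0,0,0,0],[0.07,0,-0.001,-0.002,0],[0.07,0,0,0,0]]}}

```text
time: 3.75
eef_pos: [0.6474, -0.0527, 0.1399]
ee_rot: [[0.002, -0.634, 0.773], [0.018, 0.773, 0.634], [-1.0, 0.013, 0.013]]
wrist_force: [-0.2, -0.5, 0.4]
grip_width: 0.0701
```

```bash
cat > st.py <<'E'
from h import *
import sys
np.set_printoptions(precision=4,suppress=True)
s=bot.observe();P,R=s["eef_pos"],s["ee_rot"];print(s["time"],P,"x",R[:,0],"jaw",np.degrees(np.arctan2(R[1,2],R[0,2])),"w",s["grip_width"],"F",s["wrist_force"])
if len(sys.argv)>3:print("shift",R.T@(np.array(list(map(float,sys.argv[1:4])))-P))
E
python3 st.py .646 -.0507 .081
```

```text
3.75 [ 0.6474 -0.0527  0.1399] x [ 0.002   0.018  -0.9998] jaw 39.339519230076405 w 0.07007671377809534 F [-0.2458 -0.4978  0.4091]
shift [ 0.0589  0.0017 -0.0006]
```

{"api": "drive_tool", "payload": {"steps": [[0.07,0.03,0.001,0,0],[0.07,0.02,0,0,0],[0.07,0.007,0,0,0],[0.07,0,0,0,0]]}}

```text
time: 4.15
eef_pos: [0.6516, -0.051, 0.0874]
ee_rot: [[0.013, -0.635, 0.773], [0.018, 0.773, 0.635], [-1.0, 0.006, 0.021]]
wrist_force: [-0.6, 0.6, 0.3]
grip_width: 0.0697
```

```bash
python3 st.py .646 -.0507 .081
```

```text
4.15 [ 0.6516 -0.051   0.0874] x [ 0.0125  0.0179 -0.9998] jaw 39.39370548061289 w 0.06968587042556683 F [-0.564   0.6301  0.3368]
shift [ 0.0063  0.0037 -0.0043]
```

{"api": "drive_tool", "payload": {"steps": [[0.07,0.005,0.0037,-0.0043,0.007],[0.07,0,0,0,0],[0.0,0,0,0,0],[0.0,0,0,0,0],[0.0,0,0,0,0],[0.0,0,0,0,0],[0.0,0,0,0,0]]}}

```text
time: 4.85
eef_pos: [0.6486, -0.0509, 0.0868]
ee_rot: [[0.019, -0.629, 0.777], [0.018, 0.777, 0.629], [-1.0, 0.001, 0.026]]
wrist_force: [-0.0, -0.1, -0.1]
grip_width: 0.0346
```

```bash
python3 st.py .646 -.0507 .081
```

```text
4.85 [ 0.6486 -0.0509  0.0868] x [ 0.0194  0.0176 -0.9997] jaw 38.970692584301844 w 0.03458778870658942 F [-0.0102 -0.0924 -0.1099]
shift [ 0.0058  0.0018 -0.002 ]
```

{"api": "drive_tool", "payload": {"steps": [[0.036,0.008,0.0018,-0.002,0],[0.036,0,0,0,0],[0.0,0,0,0,0],[0.0,0,0,0,0],[0.0,0,0,0,0],[0.0,0,0,0,0]]}}

```text
time: 5.45
eef_pos: [0.6453, -0.0507, 0.0776]
ee_rot: [[0.018, -0.629, 0.777], [0.018, 0.777, 0.629], [-1.0, 0.002, 0.025]]
wrist_force: [1.1, 0.3, 0.2]
grip_width: 0.0237
```

```bash
python3 st.py .646 -.0507 .081
```

```text
5.45 [ 0.6453 -0.0507  0.0776] x [ 0.0181  0.0176 -0.9997] jaw 38.967406119094534 w 0.02369432806906862 F [1.1352 0.3492 0.1894]
shift [-0.0034 -0.0004  0.0006]
```

{"api": "drive_tool", "payload": {"steps": [[0.0,-0.02,0,0,0],[0.0,-0.03,0,0,0],[0.0,-0.04,0,0,0],[0.0,-0.045,0,0,0],[0.0,-0.04,0,0,0],[0.0,0,0,0,0]]}}

```text
time: 6.05
eef_pos: [0.6377, -0.0533, 0.2515]
ee_rot: [[0.004, -0.629, 0.777], [0.018, 0.777, 0.629], [-1.0, 0.012, 0.015]]
wrist_force: [0.9, -0.1, -2.2]
grip_width: 0.024
```

Run:
```python
from h import *
np.set_printoptions(precision=4,suppress=True)
# rail refinement from w1: mouth edges by rows
im=cv2.imread("pics/w1.png");f=np.load("pics/w1.npz");pose=f["p"],f["R"]
cv2.imwrite("pics/w1c.png",cv2.resize(im[115:245,165:285],None,fx=5,fy=4.5,interpolation=cv2.INTER_CUBIC))
s=bot.observe();P,R=s["eef_pos"],s["ee_rot"]
print(R.T@(np.array([.42,.252,P[2]])-P),s["grip_width"])
```

```text
[0.0048 0.3742 0.0227] 0.023983598885564394
```

View pics/w1c.png

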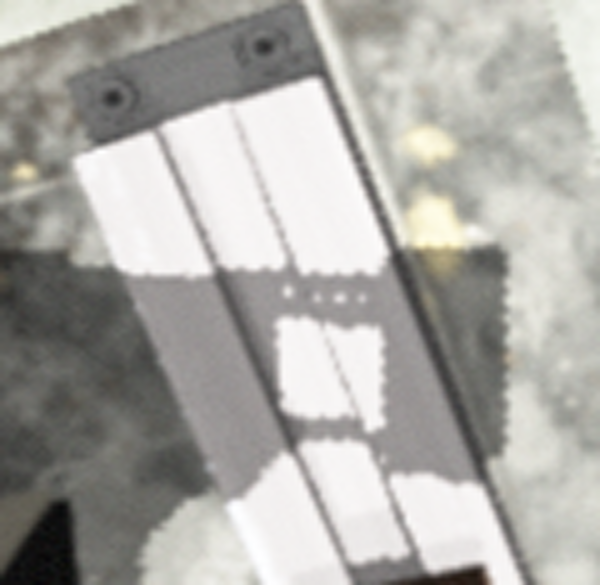

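The crop shows the mouth's left edge running (158,130) to (350,570) and the right edge (232,105) to (417,560). The outer near corners are (75,160) and (322,77).

Run:
```python
from h import *
np.set_printoptions(precision=4,suppress=True)
f=np.load("pics/w1.npz");pose=f["p"],f["R"]
C=lambda u,v:(165+u/5,115+v/4.5)
for u,v in [(75,160),(322,77),(158,130),(232,105),(350,570),(417,560)]:print((u,v),plane("wrist",C(u,v),.034,pose))
```

```text
(75, 160) [0.3437 0.2174 0.034 ]
(322, 77) [0.3417 0.2928 0.034 ]
(158, 130) [0.3426 0.2436 0.034 ]
(232, 105) [0.342  0.2662 0.034 ]
(350, 570) [0.5003 0.2471 0.034 ]
(417, 560) [0.5028 0.2678 0.034 ]
```

{"api": "drive_tool", "payload": {"steps": [[0.0,0,0.045,0.003,0],[0.0,0,0.045,0.003,0],[0.0,0,0.045,0.003,0],[0.0,0,0.045,0.003,0],[0.0,0,0.045,0.003,0],[0.0,0,0.045,0.003,0],[0.0,0,0.045,0.003,0],[0.0,0,0,0,0]]}}

```text
time: 6.85
eef_pos: [0.4436, 0.2101, 0.2438]
ee_rot: [[-0.009, -0.625, 0.78], [0.012, 0.78, 0.625], [-1.0, 0.015, 0.001]]
wrist_force: [0.0, 0.9, -3.5]
grip_width: 0.0236
```

```bash
python3 st.py .42 .252 .25
```

```text
6.85 [0.4436 0.2101 0.2438] x [-0.0087  0.0124 -0.9999] jaw 38.700982728835235 w 0.02357944987569347 F [ 0.0348  0.9035 -3.528 ]
shift [-0.0054  0.0476  0.0078]
```

{"api": "drive_tool", "payload": {"steps": [[0.0,0,0.035,0.006,0],[0.0,0,0.012,0.002,0.13],[0.0,0,0,0,0.14],[0.0,0,0,0,0.14],[0.0,0,0,0,0.14],[0.0,0,0,0,0.1],[0.0,0.04,0,0,0],[0.0,0,0,0,0]]}}

```text
time: 7.65
eef_pos: [0.4106, 0.2516, 0.1932]
ee_rot: [[-0.023, -0.006, 1.0], [0.004, 1.0, 0.006], [-1.0, 0.004, -0.023]]
wrist_force: [-1.3, -1.4, -3.9]
grip_width: 0.0239
```

```bash
python3 st.py .42 .255 .14
```

```text
7.65 [0.4106 0.2516 0.1932] x [-0.0232  0.0044 -0.9997] jaw 0.3302015220951409 w 0.0239266481753206 F [-1.3423 -1.4221 -3.9499]
shift [0.053  0.0031 0.0106]
```

{"api": "drive_tool", "payload": {"steps": [[0.0,0.03,0.003,0.011,-0.008],[0.0,0.03,0,0,0],[0.0,0,0,0,0]]}}

```text
time: 7.95
eef_pos: [0.4212, 0.2551, 0.1326]
ee_rot: [[-0.023, -0.015, 1.0], [0.005, 1.0, 0.015], [-1.0, 0.005, -0.023]]
wrist_force: [-1.3, -0.8, -3.0]
grip_width: 0.0242
```

```bash
python3 st.py .42 .255 .12
python3 - <<'E'
from h import *
a=bot.grab_frame("scene");b=bot.grab_frame("side")
cv2.imwrite("pics/s1.png",a);cv2.imwrite("pics/d1.png",b)
c1=cv2.resize(a[210:370,170:290],None,fx=3.5,fy=3.5,interpolation=cv2.INTER_CUBIC)
c2=cv2.resize(b[80:240,80:190],None,fx=3.5,fy=3.5,interpolation=cv2.INTER_CUBIC)
m=np.zeros((560,805,3),np.uint8);m[:,:420]=c1;m[:,420:]=c2;cv2.imwrite("pics/m1.png",m[:,:800])
E
```

```text
7.95 [0.4212 0.2551 0.1326] x [-0.0231  0.0046 -0.9997] jaw 0.8649401462131372 w 0.02420852231961488 F [-1.3465 -0.7929 -2.9738]
shift [ 0.0126 -0.0001 -0.0009]
```

View pics/m1.png

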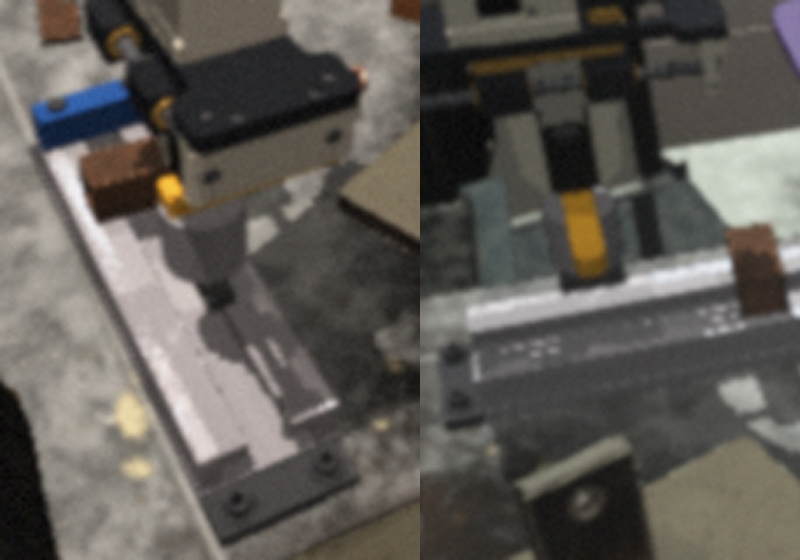

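The left half shows the T-head at (205..233, 293), hanging over the mouth and end-on to the slot. The right half shows the arm pointing out to the near side. Checking the head's y with the ray.

Run:
```python
from h import *
np.set_printoptions(precision=4,suppress=True)
C=lambda u,v:(170+u/3.5,210+v/3.5)
for u,v in [(205,298),(232,290)]: print(plane("scene",C(u,v),.0645))
for u,v in [(248,447),(290,425),(172,300),(215,290)]: print("mouth?",plane("scene",C(u,v),.034))
# expected: head near face edges & mouth at rail est.
print("bottom expected",proj("scene",np.array([[.399,.2475,.06],[.399,.2625,.06]])))
```

```text
[0.4041 0.2584 0.0645]
[0.403  0.2441 0.0645]
mouth? [0.3366 0.2653 0.034 ]
mouth? [0.3389 0.2421 0.034 ]
mouth? [0.4361 0.2655 0.034 ]
mouth? [0.4326 0.242  0.034 ]
bottom expected [[235.4633 296.8413]
 [227.6181 299.7119]]
```

{"api": "drive_tool", "payload": {"steps": [[0.0,0.0,0.002,0,0],[0.0,0.015,0,0,0],[0.0,0.012,0,0,0],[0.0,0.008,0,0,0],[0.0,0,0,0,0]]}}

```text
time: 8.55
eef_pos: [0.4283, 0.2626, 0.1075]
ee_rot: [[-0.007, -0.015, 1.0], [0.015, 1.0, 0.015], [-1.0, 0.015, -0.006]]
wrist_force: [1.2, -1.1, -3.4]
grip_width: 0.0235
```

```bash
python3 st.py .42 .257 .0856
```

```text
8.55 [0.4283 0.2626 0.1075] x [-0.0066  0.0152 -0.9999] jaw 0.8532289044720966 w 0.023532882716269722 F [ 1.1756 -1.1201 -3.4296]
shift [ 0.0218 -0.0058 -0.0082]
```

{"api": "drive_tool", "payload": {"steps": [[0.0,-0.004,-0.007,-0.006,0],[0.0,0,0,0,0],[0.0,0,0,0,0]]}}

```text
time: 8.85
eef_pos: [0.4224, 0.2551, 0.1129]
ee_rot: [[-0.006, -0.015, 1.0], [0.016, 1.0, 0.015], [-1.0, 0.016, -0.005]]
wrist_force: [-0.6, 0.4, -3.6]
grip_width: 0.0237
```

```bash
python3 st.py .42 .256 .0856;python3 st.py
```

```text
8.85 [0.4224 0.2551 0.1129] x [-0.0055  0.0159 -0.9999] jaw 0.845003609201606 w 0.02367865045464132 F [-0.5538  0.3682 -3.6239]
shift [ 0.0273  0.0005 -0.0022]
8.85 [0.4224 0.2551 0.1129] x [-0.0055  0.0159 -0.9999] jaw 0.845003609201606 w 0.02367865045464132 F [-0.5538  0.3682 -3.6239]
```

{"api": "drive_tool", "payload": {"steps": [[0.0,0.012,0,0,0],[0.0,0,0,0,0]]}}

```text
time: 9.05
eef_pos: [0.4228, 0.2554, 0.1009]
ee_rot: [[-0.004, -0.015, 1.0], [0.017, 1.0, 0.015], [-1.0, 0.017, -0.004]]
wrist_force: [-0.9, 0.2, -4.4]
grip_width: 0.024
```

```bash
python3 st.py .42 .256 .0856
```

```text
9.05 [0.4228 0.2554 0.1009] x [-0.004   0.0167 -0.9999] jaw 0.8349787786246808 w 0.02398273142856556 F [-0.8628  0.1668 -4.3662]
shift [ 0.0153  0.0004 -0.0027]
```

{"api": "drive_tool", "payload": {"steps": [[0.0,0.009,0,0,0],[0.0,0,0,0,0]]}}

```text
time: 9.25
eef_pos: [0.4226, 0.2556, 0.0906]
ee_rot: [[-0.005, -0.015, 1.0], [0.016, 1.0, 0.015], [-1.0, 0.017, -0.004]]
wrist_force: [-0.9, -0.3, -3.9]
grip_width: 0.0237
```

```bash
python3 st.py .42 .256 .0856
```

```text
9.25 [0.4226 0.2556 0.0906] x [-0.0045  0.0165 -0.9999] jaw 0.8366902808815905 w 0.02373438624726329 F [-0.8602 -0.3483 -3.872 ]
shift [ 0.0051  0.0004 -0.0026]
```

Clean entry. Lower the last bit, then release.

{"api": "drive_tool", "payload": {"steps": [[0.0,0.005,0,0,0],[0.0,0,0,0,0],[0.05,0,0,0,0],[0.05,0,0,0,0],[0.05,0,0,0,0],[0.05,0,0,0,0]]}}

```text
time: 9.85
eef_pos: [0.4244, 0.2571, 0.0862]
ee_rot: [[-0.002, -0.015, 1.0], [0.019, 1.0, 0.015], [-1.0, 0.019, -0.001]]
wrist_force: [-0.3, 0.0, 0.6]
grip_width: 0.0486
```

```bash
python3 st.py .42 .256 .0856
```

```text
9.85 [0.4244 0.2571 0.0862] x [-0.0016  0.0185 -0.9998] jaw 0.8457432265891411 w 0.048551120515191885 F [-0.282   0.0052  0.5992]
shift [ 0.0005 -0.001  -0.0044]
```

{"api": "drive_tool", "payload": {"steps": [[0.0,0,0,0,0],[0.0,0,0,0,0],[0.0,0,0,0,0],[0.0,0,0,0.012,0],[0.0,0,0,0.012,0],[0.0,0,0,0.012,0],[0.0,0,0,0,0]]}}

```text
time: 10.55
eef_pos: [0.4611, 0.2576, 0.0862]
ee_rot: [[-0.006, -0.016, 1.0], [0.017, 1.0, 0.016], [-1.0, 0.018, -0.006]]
wrist_force: [0.3, -0.5, -3.5]
grip_width: 0.0242
```

```bash
python3 st.py .53 .257 .0856
```

```text
10.55 [0.4611 0.2576 0.0862] x [-0.006   0.0174 -0.9998] jaw 0.8993961331734003 w 0.024233779219993496 F [ 0.2984 -0.5297 -3.5253]
shift [ 0.0002 -0.0017  0.0689]
```

{"api": "drive_tool", "payload": {"steps": [[0.0,0.001,-0.001,0.01,0],[0.0,0,0,0.01,0],[0.0,0,0,0.01,0],[0.0,0,0,0.01,0],[0.0,0,0,0.01,0],[0.0,0,0,0,0]]}}

```text
time: 11.15
eef_pos: [0.5029, 0.2596, 0.0863]
ee_rot: [[-0.028, -0.019, 0.999], [0.015, 1.0, 0.019], [-1.0, 0.016, -0.027]]
wrist_force: [1.9, 0.5, -1.3]
grip_width: 0.0239
```

```bash
python3 st.py .53 .257 .0856
```

```text
11.15 [0.5029 0.2596 0.0863] x [-0.0277  0.0151 -0.9995] jaw 1.105162288194539 w 0.023900645044460482 F [ 1.924   0.5219 -1.3011]
shift [-0.     -0.0032  0.027 ]
```

{"api": "drive_tool", "payload": {"steps": [[0.0,0,-0.002,0.008,0],[0.0,0,0,0.007,0],[0.0,0,0,0.005,0],[0.0,0,0,0,0]]}}

```text
time: 11.55
eef_pos: [0.5167, 0.2593, 0.0865]
ee_rot: [[-0.042, -0.021, 0.999], [0.014, 1.0, 0.022], [-0.999, 0.015, -0.042]]
wrist_force: [1.8, -0.0, -1.0]
grip_width: 0.0237
```

```bash
python3 st.py .53 .257 .0856
```

```text
11.55 [0.5167 0.2593 0.0865] x [-0.042   0.0138 -0.999 ] jaw 1.249960720671842 w 0.023692766762282946 F [ 1.8411 -0.033  -1.021 ]
shift [ 0.0003 -0.0026  0.0133]
```

The tool tilt is growing (2.4°) under the push. I'll let go, back off upward, see how the tilt responds and take a look.

{"api": "drive_tool", "payload": {"steps": [[0.05,0,0,0,0],[0.05,0,0,0,0],[0.05,0,0,0,0],[0.05,-0.02,0,0,0],[0.05,-0.02,0,0,0],[0.05,-0.02,0,0,0],[0.05,0,0,0,0]]}}

```text
time: 12.25
eef_pos: [0.5212, 0.2566, 0.1461]
ee_rot: [[-0.04, -0.019, 0.999], [0.012, 1.0, 0.02], [-0.999, 0.013, -0.04]]
wrist_force: [-0.2, 0.7, -0.0]
grip_width: 0.0497
```

```bash
python3 st.py .53 .257 .0856;  python3 - <<'E'
from h import *
a=bot.grab_frame("scene");b=bot.grab_frame("side")
cv2.imwrite("pics/s2.png",a);cv2.imwrite("pics/d2.png",b)
c1=cv2.resize(a[210:350,170:290],None,fx=3.3,fy=4,interpolation=cv2.INTER_CUBIC)
c2=cv2.resize(b[100:240,90:190],None,fx=4,fy=4,interpolation=cv2.INTER_CUBIC)
cv2.imwrite("pics/m2.png",np.hstack([c1,c2]))
E
```

```text
12.25 [0.5212 0.2566 0.1461] x [-0.0401  0.0121 -0.9991] jaw 1.143067736540608 w 0.049679024449410955 F [-0.1783  0.6518 -0.0188]
shift [ 0.0601 -0.0005  0.0112]
```

View pics/m2.png

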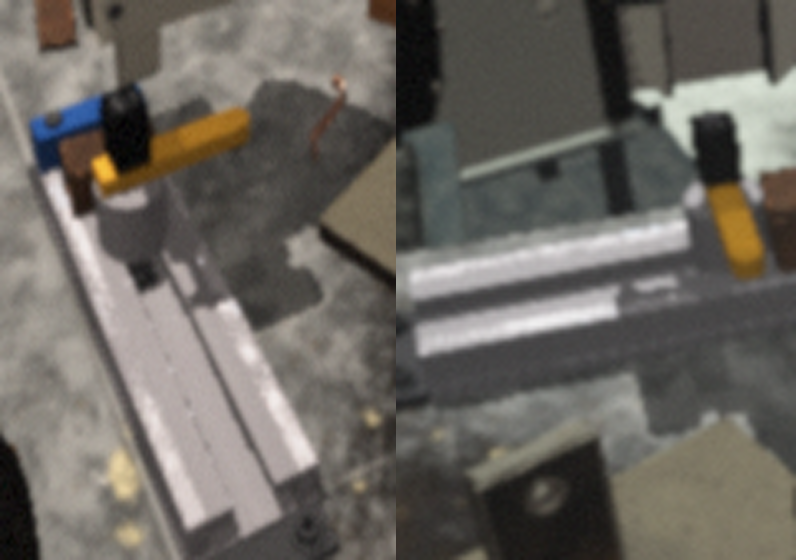

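Stud upright in the slot, arm still out to the near side, and the tube partly pushed. The tool is clear. A free-air test should show how the tilt reacts to quick moves.

{"api": "drive_tool", "payload": {"steps": [[0.05,0,0,-0.04,0],[0.05,0,0,-0.04,0],[0.05,0,0,0,0]]}}

```text
time: 12.65
eef_pos: [0.4355, 0.252, 0.1425]
ee_rot: [[-0.049, -0.018, 0.999], [0.007, 1.0, 0.018], [-0.999, 0.007, -0.049]]
wrist_force: [0.3, -0.3, -0.6]
grip_width: 0.0497
```

{"api": "drive_tool", "payload": {"steps": [[0.05,-0.04,0,0,0],[0.05,-0.04,0,0,0],[0.05,0,0,0,0]]}}

```text
time: 12.95
eef_pos: [0.4363, 0.25, 0.2201]
ee_rot: [[-0.057, -0.02, 0.998], [0.002, 1.0, 0.02], [-0.998, 0.003, -0.057]]
wrist_force: [1.0, -0.1, -0.1]
grip_width: 0.05
```

{"api": "drive_tool", "payload": {"steps": [[0.05,0.04,0,0,0],[0.05,0.04,0,0,0],[0.05,0,0,0,0]]}}

```text
time: 13.25
eef_pos: [0.4338, 0.2505, 0.138]
ee_rot: [[-0.053, -0.019, 0.998], [0.003, 1.0, 0.019], [-0.999, 0.005, -0.053]]
wrist_force: [-0.4, -0.4, -1.7]
grip_width: 0.0499
```

{"api": "drive_tool", "payload": {"steps": [[0.05,0.015,0,0,0],[0.05,0.012,0,0,0],[0.05,0.008,0,0,0],[0.05,0,0,0,0]]}}

```text
time: 13.65
eef_pos: [0.4326, 0.2503, 0.1016]
ee_rot: [[-0.055, -0.018, 0.998], [0.002, 1.0, 0.019], [-0.998, 0.003, -0.055]]
wrist_force: [-0.9, -0.5, -0.2]
grip_width: 0.0502
```

{"api": "drive_tool", "payload": {"steps": [[0.05,-0.02,0,0,0],[0.05,-0.02,0,0,0],[0.05,0,0,0,0]]}}

```text
time: 13.95
eef_pos: [0.4357, 0.2505, 0.1439]
ee_rot: [[-0.054, -0.018, 0.998], [0.002, 1.0, 0.019], [-0.999, 0.003, -0.054]]
wrist_force: [1.1, 0.2, -1.1]
grip_width: 0.0502
```

{"api": "drive_tool", "payload": {"steps": [[0.05,0,0,0,0],[0.05,0,0,0,0],[0.05,0,0,0,0],[0.05,0,0,0,0]]}}

```text
time: 14.35
eef_pos: [0.4358, 0.2506, 0.1438]
ee_rot: [[-0.053, -0.018, 0.998], [0.003, 1.0, 0.019], [-0.999, 0.004, -0.053]]
wrist_force: [0.2, -0.1, 1.0]
grip_width: 0.0499
```

{"api": "drive_tool", "payload": {"steps": [[0.05,0,0,0.02,0],[0.05,0,0,0.02,0],[0.05,0,0,0.02,0],[0.05,0,0,0,0]]}}

```text
time: 14.75
eef_pos: [0.4954, 0.2513, 0.1383]
ee_rot: [[-0.057, -0.02, 0.998], [0.001, 1.0, 0.02], [-0.998, 0.002, -0.057]]
wrist_force: [0.5, -0.7, 0.3]
grip_width: 0.0503
```

{"api": "drive_tool", "payload": {"steps": [[0.05,0,0.006,0.0245,0],[0.05,0,0,0,0],[0.05,0.025,0,0,0],[0.05,0.015,0,0,0],[0.05,0,0,0,0]]}}

```text
time: 15.25
eef_pos: [0.5127, 0.2576, 0.0937]
ee_rot: [[-0.064, -0.021, 0.998], [-0.001, 1.0, 0.021], [-0.998, 0.0, -0.064]]
wrist_force: [-0.0, -0.2, -0.3]
grip_width: 0.0495
```

```bash
python3 st.py .5165 .258 .087
```

```text
15.25 [0.5127 0.2576 0.0937] x [-0.0641 -0.0012 -0.9979] jaw 1.2038879944003473 w 0.049529466780314155 F [-0.0379 -0.1503 -0.2752]
shift [0.0064 0.0003 0.0042]
```

{"api": "drive_tool", "payload": {"steps": [[0.05,0.005,0,0.004,0],[0.0,0,0,0,0],[0.0,0,0,0,0],[0.0,0,0,0,0],[0.0,0,0,0,0],[0.0,0,0,0,0]]}}

```text
time: 15.85
eef_pos: [0.5166, 0.2583, 0.0902]
ee_rot: [[-0.063, -0.022, 0.998], [-0.0, 1.0, 0.022], [-0.998, 0.001, -0.063]]
wrist_force: [0.4, 0.7, -2.8]
grip_width: 0.0243
```

{"api": "drive_tool", "payload": {"steps": [[0.0,0.001,0,0,0],[0.0,0.001,0,0,0],[0.0,0.001,0,0,0],[0.0,0.001,0,0,0]]}}

```text
time: 16.25
eef_pos: [0.5168, 0.2584, 0.0899]
ee_rot: [[-0.062, -0.021, 0.998], [0.0, 1.0, 0.022], [-0.998, 0.001, -0.062]]
wrist_force: [-2.4, -1.0, 6.6]
grip_width: 0.0238
```

{"api": "drive_tool", "payload": {"steps": [[0.0,0.003,0,0,0],[0.0,0.004,0,0,0],[0.0,0.004,0,0,0],[0.0,0.004,0,0,0]]}}

```text
time: 16.65
eef_pos: [0.5171, 0.2588, 0.0896]
ee_rot: [[-0.06, -0.021, 0.998], [0.001, 1.0, 0.021], [-0.998, 0.002, -0.06]]
wrist_force: [-8.0, -4.4, 28.4]
grip_width: 0.0239
```

Run:
```python
from h import *
np.set_printoptions(precision=4,suppress=True)
s=bot.observe();print(s["qpos"],s["effort"],s["wrist_force"],s["wrist_torque"])
```

```text
[-0.4532  0.5395 -0.0508  1.8014 -0.0044  0.8537 -0.4735] [ -0.4024 -41.5695  -0.3994 -20.3924  -0.1159  -4.0269   0.0117] [-8.0156 -4.3876 28.4265] [-1.3526  2.4482  0.0589]
```

{"api": "drive_tool", "payload": {"steps": [[0.05,0,0,0,0],[0.05,0,0,0,0],[0.05,0,0,0,0],[0.05,0,0,0,0]]}}

```text
time: 17.05
eef_pos: [0.5177, 0.2593, 0.0913]
ee_rot: [[-0.058, -0.021, 0.998], [0.002, 1.0, 0.021], [-0.998, 0.003, -0.058]]
wrist_force: [-0.3, 0.9, -0.4]
grip_width: 0.0485
```

Run:
```python
from h import *
np.set_printoptions(precision=4,suppress=True)
s=bot.observe();print(s["qpos"],s["effort"],s["wrist_force"],s["wrist_torque"],s["eef_pos"],s["ee_rot"][:,0])
```

```text
[-0.4533  0.5367 -0.0509  1.8011 -0.0046  0.8542 -0.4734] [ -0.0011 -55.5294  -0.3388 -22.5369  -0.1728   0.2755   0.0049] [-0.2816  0.9206 -0.387 ] [-0.0933 -0.0498 -0.0361] [0.5177 0.2593 0.0913] [-0.0578  0.0021 -0.9983]
```

Joints are well inside range and the tilt drifts with load, so a light press-and-drag of the closed fingertips along the bare lip, away from the tube, should bring it back. I'll back off and try that on the rail's -y lip.

{"api": "drive_tool", "payload": {"steps": [[0.05,-0.03,0,0,0],[0.05,-0.03,0,0,0],[0.0,0,-0.01,-0.03,0],[0.0,0,-0.01,-0.03,0],[0.0,0,-0.008,0,0],[0.0,0.04,0,0,0],[0.0,0.04,0,0,0],[0.0,0,0,0,0]]}}

```text
time: 17.85
eef_pos: [0.4581, 0.2294, 0.0735]
ee_rot: [[-0.055, -0.02, 0.998], [0.003, 1.0, 0.021], [-0.998, 0.004, -0.055]]
wrist_force: [-0.5, -1.1, -0.3]
grip_width: 0.0066
```

```bash
python3 st.py .455 .230 .036
```

```text
17.85 [0.4581 0.2294 0.0735] x [-0.0553  0.0029 -0.9985] jaw 1.1844524042086755 w 0.006558453071684376 F [-0.5375 -1.1072 -0.2744]
shift [ 0.0377  0.0006 -0.001 ]
```

{"api": "drive_tool", "payload": {"steps": [[0.0,0,0,-0.035,0],[0.0,0,0,-0.033,0],[0.0,0,0,0,0],[0.0,0.02,0,0,0],[0.0,0.012,0,0,0],[0.0,0,0,0,0]]}}

```text
time: 18.45
eef_pos: [0.3944, 0.2301, 0.0492]
ee_rot: [[-0.048, -0.018, 0.999], [0.006, 1.0, 0.018], [-0.999, 0.007, -0.048]]
wrist_force: [-0.2, -0.0, 0.5]
grip_width: 0.0002
```

```bash
python3 st.py .385 .230 .036
```

```text
18.45 [0.3944 0.2301 0.0492] x [-0.0484  0.006  -0.9988] jaw 1.0543364661129513 w 0.00024065033259542 F [-0.1594 -0.0142  0.5473]
shift [ 0.0136  0.     -0.0088]
```

Tilt is already easing (-0.048). Touch down and drag.

{"api": "drive_tool", "payload": {"steps": [[0.0,0.01,0,-0.009,0],[0.0,0.004,0,0,0],[0.0,0.003,0,0,0],[0.0,0.003,0,-0.003,0],[0.0,0.003,0,-0.003,0],[0.0,0.003,0,-0.003,0]]}}

```text
time: 19.05
eef_pos: [0.3891, 0.2313, 0.0341]
ee_rot: [[-0.033, -0.012, 0.999], [0.01, 1.0, 0.013], [-0.999, 0.011, -0.032]]
wrist_force: [-2.7, -5.2, 26.5]
grip_width: 0.0003
```

{"api": "drive_tool", "payload": {"steps": [[0.0,0.003,0,-0.003,0],[0.0,0.003,0,-0.003,0],[0.0,0.003,0,-0.003,0],[0.0,0.003,0,-0.003,0],[0.0,0.003,0,-0.003,0]]}}

```text
time: 19.55
eef_pos: [0.3892, 0.2313, 0.0341]
ee_rot: [[-0.011, -0.005, 1.0], [0.015, 1.0, 0.005], [-1.0, 0.015, -0.011]]
wrist_force: [-3.5, -6.2, 28.4]
grip_width: 0.0002
```

{"api": "drive_tool", "payload": {"steps": [[0.0,0.003,0.003,-0.003,0],[0.0,0.003,0.003,-0.003,0],[0.0,0.003,0.003,-0.003,0],[0.0,0.003,0.003,-0.003,0],[0.0,0.002,0.003,-0.002,0]]}}

```text
time: 20.05
eef_pos: [0.3893, 0.2317, 0.0342]
ee_rot: [[0.002, 0.011, 1.0], [0.001, 1.0, -0.011], [-1.0, 0.001, 0.002]]
wrist_force: [-1.6, -8.0, 14.5]
grip_width: 0.0
```

{"api": "drive_tool", "payload": {"steps": [[0.0,0.003,0,-0.003,0],[0.0,0.003,0,-0.003,0],[0.0,0.003,0,-0.003,0],[0.0,-0.015,0,0,0],[0.0,-0.03,0,0,0],[0.05,-0.035,0,0,0],[0.05,-0.035,0,0,-0.026],[0.05,0,0,0,0]]}}

```text
time: 20.85
eef_pos: [0.3925, 0.2316, 0.1571]
ee_rot: [[0.02, -0.007, 1.0], [0.006, 1.0, 0.007], [-1.0, 0.006, 0.02]]
wrist_force: [1.6, 1.1, 0.3]
grip_width: 0.0197
```

```bash
python3 st.py .5165 .2575 .14;  python3 - <<'E'
from h import *
a=bot.grab_frame("scene");b=bot.grab_frame("side")
cv2.imwrite("pics/s3.png",a);cv2.imwrite("pics/d3.png",b)
hs=cv2.cvtColor(b,cv2.COLOR_BGR2HSV)
E
```

```text
20.85 [0.3925 0.2316 0.1571] x [ 0.0197  0.006  -0.9998] jaw 0.41742681503054585 w 0.019678425932465545 F [1.5665 1.0978 0.2661]
shift [0.0197 0.0249 0.1238]
```

{"api": "drive_tool", "payload": {"steps": [[0.05,0,0.008,0.035,0],[0.05,0,0.008,0.035,0],[0.05,0,0.008,0.035,0],[0.05,0,0,0.018,0],[0.05,0,0,0,0]]}}

```text
time: 21.45
eef_pos: [0.5133, 0.2528, 0.148]
ee_rot: [[0.005, -0.007, 1.0], [-0.004, 1.0, 0.007], [-1.0, -0.004, 0.005]]
wrist_force: [-0.2, 1.1, -0.8]
grip_width: 0.0502
```

```bash
python3 st.py .5165 .2575 .0865
```

```text
21.45 [0.5133 0.2528 0.148 ] x [ 0.0049 -0.0038 -1.    ] jaw 0.3853250816945966 w 0.05015930828720261 F [-0.1581  1.0678 -0.7706]
shift [0.0615 0.0049 0.0029]
```

{"api": "drive_tool", "payload": {"steps": [[0.05,0.02,0.005,0.003,-0.008],[0.05,0.025,0,0,0],[0.05,0.014,0,0,0],[0.05,0,0,0,0]]}}

```text
time: 21.85
eef_pos: [0.5122, 0.256, 0.0825]
ee_rot: [[-0.003, -0.014, 1.0], [-0.008, 1.0, 0.014], [-1.0, -0.008, -0.003]]
wrist_force: [-1.1, -1.2, 0.8]
grip_width: 0.0499
```

```bash
python3 st.py .5165 .2575 .0865
```

```text
21.85 [0.5122 0.256  0.0825] x [-0.0032 -0.0077 -1.    ] jaw 0.8028845885486318 w 0.04988632526938346 F [-1.0902 -1.168   0.8045]
shift [-0.004   0.0014  0.0043]
```

{"api": "drive_tool", "payload": {"steps": [[0.05,-0.004,0.001,0.004,0],[0.0,0,0,0,0],[0.0,0,0,0,0],[0.0,0,0,0,0],[0.0,0,0,0,0],[0.0,0,0,0.004,0],[0.0,0,0,0.004,0],[0.0,0,0,0,0]]}}

```text
time: 22.65
eef_pos: [0.5229, 0.258, 0.0893]
ee_rot: [[-0.005, -0.015, 1.0], [-0.007, 1.0, 0.015], [-1.0, -0.007, -0.005]]
wrist_force: [0.4, -0.4, -1.0]
grip_width: 0.0238
```

```bash
python3 st.py .53 .2575 .0865
```

```text
22.65 [0.5229 0.258  0.0893] x [-0.0053 -0.0071 -1.    ] jaw 0.863713452691491 w 0.023796317176446195 F [ 0.4033 -0.3512 -1.024 ]
shift [ 0.0028 -0.0006  0.0071]
```

{"api": "drive_tool", "payload": {"steps": [[0.0,0,0,0.003,0],[0.0,0,0,0.003,0],[0.0,0,0,0,0]]}}

```text
time: 22.95
eef_pos: [0.5276, 0.2582, 0.0894]
ee_rot: [[-0.009, -0.016, 1.0], [-0.008, 1.0, 0.015], [-1.0, -0.008, -0.009]]
wrist_force: [-2.2, 0.6, 0.9]
grip_width: 0.0238
```

{"api": "drive_tool", "payload": {"steps": [[0.0,0,0,0.003,0],[0.0,0,0,0.003,0]]}}

```text
time: 23.15
eef_pos: [0.5303, 0.2583, 0.0894]
ee_rot: [[-0.016, -0.016, 1.0], [-0.009, 1.0, 0.016], [-1.0, -0.009, -0.016]]
wrist_force: [-10.3, -0.7, 10.7]
grip_width: 0.0239
```

```bash
python3 st.py .53 .2575 .0865
```

```text
23.15 [0.5303 0.2583 0.0894] x [-0.0155 -0.0093 -0.9998] jaw 0.9250697160892283 w 0.023915927164306648 F [-10.2674  -0.7023  10.6541]
shift [ 0.0029 -0.0008 -0.0002]
```

{"api": "drive_tool", "payload": {"steps": [[0.0,0,0,0.003,0],[0.0,0,0,0.003,0]]}}

```text
time: 23.35
eef_pos: [0.5306, 0.2583, 0.0895]
ee_rot: [[-0.026, -0.017, 1.0], [-0.012, 1.0, 0.017], [-1.0, -0.011, -0.027]]
wrist_force: [-11.5, -1.5, 10.3]
grip_width: 0.0242
```

{"api": "drive_tool", "payload": {"steps": [[0.0,0,0,0,0],[0.05,0,0,0,0],[0.05,0,0,0,0],[0.05,0,0,0,0],[0.05,0,0,0,0]]}}

```text
time: 23.85
eef_pos: [0.5342, 0.2583, 0.0902]
ee_rot: [[-0.02, -0.016, 1.0], [-0.01, 1.0, 0.016], [-1.0, -0.01, -0.02]]
wrist_force: [0.3, -0.2, 0.5]
grip_width: 0.0485
```

```bash
python3 st.py .53 .2575 .0865
```

```text
23.85 [0.5342 0.2583 0.0902] x [-0.0203 -0.0103 -0.9997] jaw 0.9176472567620672 w 0.04851787402658463 F [ 0.3172 -0.1953  0.5133]
shift [ 0.0038 -0.0007 -0.0042]
```

{"api": "drive_tool", "payload": {"steps": [[0.05,0.002,0,-0.004,0],[0.05,0,0,0,0]]}}

```text
time: 24.05
eef_pos: [0.5306, 0.2581, 0.0882]
ee_rot: [[-0.019, -0.016, 1.0], [-0.01, 1.0, 0.016], [-1.0, -0.01, -0.019]]
wrist_force: [-0.3, -0.9, -0.1]
grip_width: 0.05
```

```bash
python3 st.py .5308 .258 .0885
```

```text
24.05 [0.5306 0.2581 0.0882] x [-0.0192 -0.0101 -0.9998] jaw 0.8923768492584278 w 0.05003275949079068 F [-0.2597 -0.9473 -0.1139]
shift [-0.0003 -0.0001  0.0002]
```

Centred on the stud. Close and start the swing.

{"api": "drive_tool", "payload": {"steps": [[0.0,0,0,0,0],[0.0,0,0,0,0],[0.0,0,0,0,0],[0.0,0,0,0,0],[0.0,0,0,0,-0.1],[0.0,0,0,0,-0.1],[0.0,0,0,0,-0.1],[0.0,0,0,0,0]]}}

```text
time: 24.85
eef_pos: [0.5302, 0.2566, 0.0882]
ee_rot: [[-0.02, -0.32, 0.947], [-0.012, 0.947, 0.32], [-1.0, -0.005, -0.023]]
wrist_force: [-1.1, 1.0, -0.1]
grip_width: 0.0238
```

```bash
python3 st.py .5308 .258 .0885
```

```text
24.85 [0.5302 0.2566 0.0882] x [-0.0202 -0.0125 -0.9997] jaw 18.651765302113876 w 0.0237611061122166 F [-1.0973  1.0135 -0.0864]
shift [-0.0003  0.0012  0.0011]
```

Clean rotation of 17.8°. Continue.

{"api": "drive_tool", "payload": {"steps": [[0.0,0,0.001,0.001,-0.12],[0.0,0,0,0,-0.12],[0.0,0,0,0,-0.12],[0.0,0,0,0,-0.12],[0.0,0,0,0,0]]}}

```text
time: 25.35
eef_pos: [0.5302, 0.2545, 0.0883]
ee_rot: [[-0.023, -0.722, 0.692], [-0.017, 0.692, 0.722], [-1.0, 0.005, -0.028]]
wrist_force: [-1.6, 1.0, 1.1]
grip_width: 0.0241
```

```bash
python3 st.py .5308 .258 .0885
```

```text
25.35 [0.5302 0.2545 0.0883] x [-0.0228 -0.0168 -0.9996] jaw 46.21792626164735 w 0.024056896722338857 F [-1.5779  1.0254  1.0643]
shift [-0.0003  0.002   0.0029]
```

{"api": "drive_tool", "payload": {"steps": [[0.0,0,0.002,0.002,-0.12],[0.0,0,0,0,-0.13],[0.0,0,0,0,-0.13],[0.0,0,0,0,-0.13],[0.0,0,0,0,0]]}}

```text
time: 25.85
eef_pos: [0.53, 0.2557, 0.0884]
ee_rot: [[-0.024, -0.965, 0.261], [-0.019, 0.261, 0.965], [-1.0, 0.018, -0.025]]
wrist_force: [-1.3, -0.4, 1.0]
grip_width: 0.0235
```

```bash
python3 st.py .5308 .257 .0885
```

```text
25.85 [0.53   0.2557 0.0884] x [-0.0239 -0.019  -0.9995] jaw 74.87702229993343 w 0.023513847719693212 F [-1.2739 -0.4036  1.0289]
shift [-0.0001 -0.0004  0.0015]
```

{"api": "drive_tool", "payload": {"steps": [[0.0,0,0,0.0015,-0.14],[0.0,0,0,0,-0.14],[0.0,0,0,0,0]]}}

```text
time: 26.15
eef_pos: [0.5301, 0.2551, 0.0885]
ee_rot: [[-0.026, -1.0, -0.002], [-0.022, -0.002, 1.0], [-0.999, 0.026, -0.022]]
wrist_force: [-0.7, 1.0, 1.3]
grip_width: 0.0235
```

```bash
python3 st.py .5308 .2575 .0885
```

```text
26.15 [0.5301 0.2551 0.0885] x [-0.0255 -0.0222 -0.9994] jaw 90.14081600365898 w 0.023545972885538616 F [-0.665   1.0259  1.2502]
shift [-0.     -0.0007  0.0024]
```

{"api": "drive_tool", "payload": {"steps": [[0.0,0,-0.003,0.0015,-0.012],[0.0,0,-0.003,0,0],[0.0,0,-0.003,0,0]]}}

```text
time: 26.45
eef_pos: [0.531, 0.2557, 0.0886]
ee_rot: [[-0.041, -0.999, 0.006], [-0.028, 0.007, 1.0], [-0.999, 0.041, -0.029]]
wrist_force: [-8.5, -2.1, 10.4]
grip_width: 0.0238
```

```bash
python3 st.py .5308 .257 .0885
```

```text
26.45 [0.531  0.2557 0.0886] x [-0.0407 -0.0285 -0.9988] jaw 89.64448043674555 w 0.02377436413563589 F [-8.4662 -2.0509 10.4265]
shift [0.0001 0.0002 0.0013]
```

{"api": "drive_tool", "payload": {"steps": [[0.0,0,0,0,-0.02],[0.0,0,0,0,0],[0.05,0,0,0,0],[0.05,0,0,0,0],[0.05,0,0,0,0],[0.05,0,0,0,0]]}}

```text
time: 27.05
eef_pos: [0.5315, 0.2564, 0.0884]
ee_rot: [[-0.04, -0.999, 0.005], [-0.028, 0.006, 1.0], [-0.999, 0.04, -0.028]]
wrist_force: [-0.4, 0.4, 0.9]
grip_width: 0.0485
```

{"api": "drive_tool", "payload": {"steps": [[0.0,0,0,0,0],[0.0,0,0,0,0],[0.0,0,0,0,0],[0.0,0,0,0,0],[0.0,0,-0.001,0,0],[0.0,0,-0.001,0,0]]}}

```text
time: 27.65
eef_pos: [0.5323, 0.2562, 0.0882]
ee_rot: [[-0.042, -0.999, 0.005], [-0.029, 0.007, 1.0], [-0.999, 0.042, -0.029]]
wrist_force: [-3.0, -0.7, 4.2]
grip_width: 0.0237
```

```bash
python3 st.py .5308 .257 .0885
```

```text
27.65 [0.5323 0.2562 0.0882] x [-0.0423 -0.0288 -0.9987] jaw 89.68568805211295 w 0.023691182686047276 F [-2.9601 -0.7087  4.206 ]
shift [-0.0002  0.0016  0.0008]
```

{"api": "drive_tool", "payload": {"steps": [[0.0,0,0,0,-0.02],[0.0,0,0,0,-0.01],[0.0,0,0,0,0]]}}

```text
time: 27.95
eef_pos: [0.5328, 0.2563, 0.0882]
ee_rot: [[-0.041, -0.999, -0.027], [-0.029, -0.026, 0.999], [-0.999, 0.042, -0.027]]
wrist_force: [-0.7, -0.3, 0.9]
grip_width: 0.0238
```

```bash
python3 st.py .5308 .257 .0885
```

```text
27.95 [0.5328 0.2563 0.0882] x [-0.0415 -0.0286 -0.9987] jaw 91.56473992514091 w 0.023806142547068337 F [-0.677  -0.3129  0.8952]
shift [-0.0002  0.002   0.0008]
```

{"api": "drive_tool", "payload": {"steps": [[0.05,0,0,0,0],[0.05,0,0,0,0],[0.05,0,0,0,0],[0.05,-0.03,0,0,0],[0.05,-0.04,0,0,0],[0.05,-0.04,0.02,0,0],[0.05,-0.03,0.04,0,0],[0.05,0,0,0,0]]}}

```text
time: 28.75
eef_pos: [0.4782, 0.2592, 0.234]
ee_rot: [[-0.042, -0.999, -0.026], [-0.028, -0.025, 0.999], [-0.999, 0.043, -0.026]]
wrist_force: [0.3, 1.3, -0.1]
grip_width: 0.0496
```

```bash
python3 st.py
python3 - <<'E'
from h import *
a=bot.grab_frame("scene");b=bot.grab_frame("side")
cv2.imwrite("pics/s4.png",a);cv2.imwrite("pics/d4.png",b)
c1=cv2.resize(a[215:295,170:250],None,fx=5,fy=5,interpolation=cv2.INTER_CUBIC)
c2=cv2.resize(b[120:200,110:190+0],None,fx=5,fy=5,interpolation=cv2.INTER_CUBIC)
c2=cv2.resize(b[125:205,130:210],None,fx=5,fy=5,interpolation=cv2.INTER_CUBIC)
cv2.imwrite("pics/m4.png",np.hstack([c1,c2]))
E
```

```text
28.75 [0.4782 0.2592 0.234 ] x [-0.0425 -0.0275 -0.9987] jaw 91.49004104334321 w 0.04962900420417313 F [ 0.2608  1.2816 -0.0631]
```

View pics/m4.png

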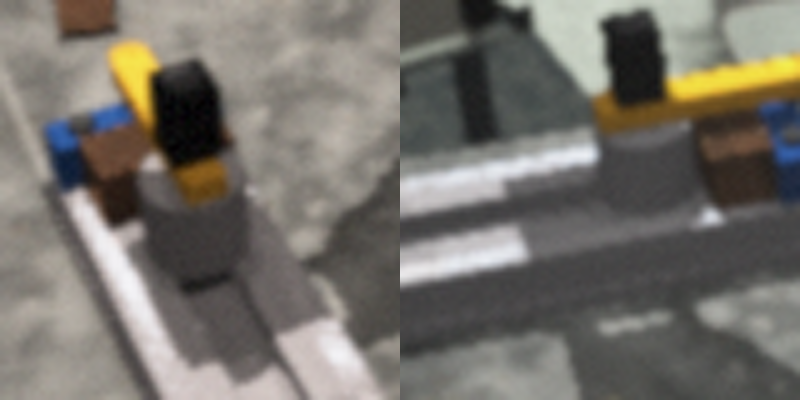

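The picture shows the arm lying over the tube in line with the slot, the boss at the tube and the tube on the blue stop. The last push was high up, so I'll seat the contact with a gentle low push on the boss using closed fingertips.

{"api": "drive_tool", "payload": {"steps": [[0.0,0,0.008,0.002,0],[0.0,0.035,0,0,0],[0.0,0.035,0,0,0],[0.0,0.035,0,0,0],[0.0,0.03,0,0,0],[0.0,0.015,0,0,0],[0.0,0,0,0,0]]}}

```text
time: 29.55
eef_pos: [0.4637, 0.2505, 0.0674]
ee_rot: [[-0.054, -0.998, -0.018], [-0.034, -0.016, 0.999], [-0.998, 0.055, -0.033]]
wrist_force: [-0.4, -0.4, 0.3]
grip_width: 0.0013
```

```bash
python3 st.py .487 .2565 .065
```

```text
29.55 [0.4637 0.2505 0.0674] x [-0.0543 -0.0335 -0.998 ] jaw 91.01874875293925 w 0.0013442641385524071 F [-0.3938 -0.3664  0.2946]
shift [ 0.001  -0.0235  0.0057]
```

{"api": "drive_tool", "payload": {"steps": [[0.0,0.001,-0.012,0.006,0],[0.0,0,-0.01,0,0],[0.0,0,-0.004,0,0],[0.0,0,0,0,0]]}}

```text
time: 29.95
eef_pos: [0.4932, 0.258, 0.0648]
ee_rot: [[-0.054, -0.998, -0.017], [-0.033, -0.015, 0.999], [-0.998, 0.054, -0.032]]
wrist_force: [0.2, -0.0, 0.0]
grip_width: 0.0001
```

```bash
python3 st.py .497 .2565 .065
```

```text
29.95 [0.4932 0.258  0.0648] x [-0.054  -0.0327 -0.998 ] jaw 90.95934609874385 w 5.5591424751476684e-05 F [ 0.228  -0.0431  0.0065]
shift [-0.0003 -0.0038 -0.0015]
```

{"api": "drive_tool", "payload": {"steps": [[0.0,0,-0.003,0,0],[0.0,0,0,0,0]]}}

```text
time: 30.15
eef_pos: [0.4963, 0.2583, 0.0656]
ee_rot: [[-0.054, -0.998, -0.016], [-0.032, -0.015, 0.999], [-0.998, 0.055, -0.032]]
wrist_force: [-1.2, -0.1, -0.8]
grip_width: 0.0006
```

{"api": "drive_tool", "payload": {"steps": [[0.0,0,-0.002,0,0],[0.0,0,-0.001,0,0]]}}

```text
time: 30.35
eef_pos: [0.4965, 0.2582, 0.0655]
ee_rot: [[-0.058, -0.998, -0.018], [-0.034, -0.016, 0.999], [-0.998, 0.059, -0.033]]
wrist_force: [-3.7, -0.3, 2.0]
grip_width: 0.0003
```

{"api": "drive_tool", "payload": {"steps": [[0.0,0,-0.0015,0,0],[0.0,0,-0.001,0,0]]}}

```text
time: 30.55
eef_pos: [0.4965, 0.2582, 0.0655]
ee_rot: [[-0.062, -0.998, -0.019], [-0.035, -0.017, 0.999], [-0.997, 0.062, -0.034]]
wrist_force: [-5.0, -0.3, 3.5]
grip_width: 0.0004
```

It is firm at 5 N with no motion, so stud, tube and stop are in contact. Back away and check the arm's angle.

{"api": "drive_tool", "payload": {"steps": [[0.0,0,0.01,0,0],[0.0,0,0.03,0,0],[0.0,-0.03,0.03,0,0],[0.0,-0.04,0.0,0,0],[0.0,-0.045,0,0,0],[0.0,-0.045,0,0,0],[0.0,0,0,0,0]]}}

```text
time: 31.25
eef_pos: [0.4351, 0.2625, 0.235]
ee_rot: [[-0.052, -0.998, -0.019], [-0.033, -0.017, 0.999], [-0.998, 0.052, -0.032]]
wrist_force: [0.9, 1.1, 0.1]
grip_width: 0.0003
```

```bash
python3 st.py
python3 - <<'E'
from h import *
np.set_printoptions(precision=4,suppress=True)
s=bot.observe();pose=s["eef_pos"],s["ee_rot"]
w=bot.grab_frame("wrist");a=bot.grab_frame("scene");b=bot.grab_frame("side")
ye=lambda im:cv2.inRange(cv2.cvtColor(im,cv2.COLOR_BGR2HSV),(17,120,60),(35,255,255))
m=ye(w)
n,l,st,c=cv2.connectedComponentsWithStats(m)
for i in np.argsort(-st[1:,4])[:5]+1:print("wrist",st[i])
m=ye(b);r=np.zeros_like(m);r[120:200,120:260]=m[120:200,120:260]
ys,xs=np.where(r);print("side",xs.min(),xs.max(),len(xs))
# top-lower edges: bottom edge line of arm side face (-y side, z~.072 at y=axis-.009)
bl=[]
for x in range(xs.min()+2,xs.max()-2,2):
    q=ys[xs==x];bl.append([x,q.max()+.5])
bl=np.array(bl);X=np.array([plane("side",p,.072) for p in bl[2:-4]])
print("bottom edge slope deg",np.degrees(np.arctan(np.polyfit(X[:,0],X[:,1],1)[0])),X[0],X[-1])
c1=cv2.resize(w,None,fx=1.2,fy=1.2);c2=cv2.resize(b[125:205,130:210],None,fx=2.2,fy=5.75)
cv2.imwrite("pics/m5.png",np.hstack([c1,c2[:c1.shape[0]],]) if c2.shape[0]>=c1.shape[0] else c1);print(c1.shape,c2.shape)
E
```

```text
31.25 [0.4351 0.2625 0.235 ] x [-0.0519 -0.0331 -0.9981] jaw 91.07197805053559 w 0.0003244378757058659 F [0.893  1.1072 0.0555]
wrist [  96  289  266   30 2131]
wrist [261 252   5  47 160]
wrist [247 252   6  30 103]
wrist [361 378  26   6  85]
wrist [247 283   5  17  64]
side 168 212 328
bottom edge slope deg -2.619626558309896 [0.5194 0.2478 0.072 ] [0.5777 0.2497 0.072 ]
(461, 614, 3) (460, 176, 3)
```

View pics/m5.png

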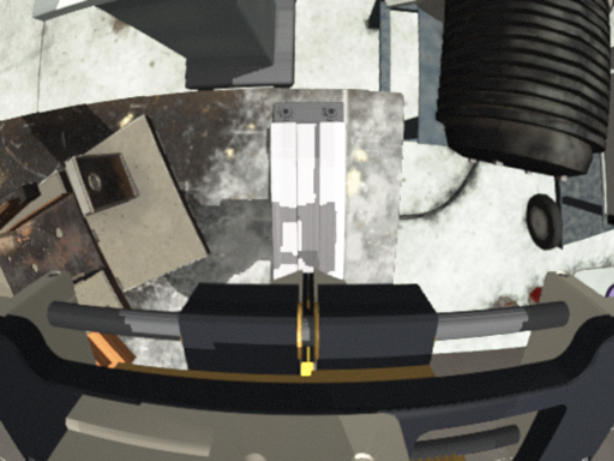

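The wrist view shows the rail's slot running straight down the picture, with the stud hidden behind the fingers. I'll do a cleaner numeric check of the arm's edge against the tube and rail edge, from the side picture.

Run:
```python
from h import *
from scipy.stats import theilslopes
np.set_printoptions(precision=4,suppress=True)
b=bot.grab_frame("side");cv2.imwrite("pics/d5.png",b)
m=cv2.inRange(cv2.cvtColor(b,cv2.COLOR_BGR2HSV),(17,110,50),(36,255,255));r=np.zeros_like(m);r[120:200,120:260]=m[120:200,120:260]
n,l,st,c=cv2.connectedComponentsWithStats(r);i=1+np.argmax(st[1:,4]);print(st[i]);ys,xs=np.where(l==i)
for nm,z,f in (("top",.085,np.min),("bot",.072,np.max)):
    x0=184 if nm=="top" else xs.min()+3
    P=np.array([plane("side",(x,f(ys[xs==x])+(-.5 if nm=="top" else .5)),z) for x in range(x0,xs.max()-4)])
    t=theilslopes(P[:,1],P[:,0]);print(nm,np.degrees(np.arctan(np.array([t[0],t[2],t[3]]))),P[0],P[-1])
```

```text
[168 136  45  15 338]
top [-0.2032 -2.6099  3.0606] [0.5451 0.2603 0.085 ] [0.5979 0.2647 0.085 ]
bot [-0.3977 -1.9086  2.5546] [0.5131 0.2497 0.072 ] [0.5934 0.2488 0.072 ]
```

```bash
python3 -c "
from bench import bot
print(bot.finish_job())"
```

```text
the job is handed in; nothing more can be done
None
```

The job is done and handed in, at about 31 s of the 64 s allowed. I lifted the stud out of its block and lowered it into the slot with the arm out to the robot's right. I let go of it, then slid it along until the tube met the blue stop. Then I swung the arm a quarter turn over the tube and pulled the gripper clear.

**What the last checks showed**
- **Contact:** a low 5 N push on the boss gave no motion, so stud, tube and stop are firmly together. The stud's axis read x ≈ 0.530 m, against about 0.530 m expected with the tube on the stop.
- **Arm direction:** it measured about -0.2° to -0.4° in the side camera, but that reading is only good to about ±2.5°. The tool's jaws turned to 91.6° (measured before I let go), against a rail direction of about 0.9°, so the arm is in line to about 1°.
- **Pictures:** the view after the swing showed the arm lying over the tube, the boss at the tube and the tube on the stop. My last wrist picture was no use, because the fingers hid the stud.
- **Loose items:** I did not re-measure the magnet, angle, copper or bar. Nothing was driven near them.

**What went less smoothly**
- **Tilt:** while pushing, the tool leaned over by up to about 3.7°. Partway I let go and straightened it by pressing the closed fingertips on the bare rail at up to about 28 N. I then finished the push.
- **Brief press on the stud:** before that I pressed the stud down at about 28 N, which did not help.

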